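Unlock the gas module's hatch with its service key

ROBOT

A 7-joint arm with a two-finger parallel gripper is mounted at the origin on the work surface. World frame = base frame: x ahead of the robot, y to its left, z up, the work surface at z = 0. Lengths are in m, angles in rad, forces in N, time in s.
With the tool pointing down it reaches from about 0.4 to 0.875 m from the base axis. Payload 19.3 kg.
Tool frame: the origin (TCP) lies at the very end of the fingers, on their centre line; the grasp point (between the pads) lies 19 mm behind it; z points along the fingers, y is the direction in which the jaws open and shut (so a half turn about z gives the same grasp; the last joint's range is limited). The gripper opens to 85 mm and grips with 20 to 120 N. Pads are 22 mm wide; open, the fingers measure 114 mm over their backs; the gripper's body (76 mm by 85 mm) begins 54 mm behind the grasp point. The pads swing forward as they close: fully open they stand 13 mm farther back than shut.
Start: joints at [-1.24, 0.521, -0.036, 1.599, 0.021, 1.021, -0.113], TCP at [0.244, 0.575, 0.231] pointing down, gripper open.
Joint ranges: [-2.91, 2.91], [-0.3, 2.13], [-1.5, 1.42], [0.17, 2.43], [-1.26, 4.41], [0.16, 1.93], [-2.52, 2.52]. Speed limits (rad/s): [1.89, 1.89, 2.39, 2.39, 3.01, 3.01, 3.01].

INTERFACE

Orientations are given as [roll, pitch, yaw] about the fixed x, y, z axes, in that order (R = Rz(yaw) Ry(pitch) Rx(roll)).
In Python, from workcell import bot, grab_frame, calibration, workorder gives the robot as it stands.
- The arm moves only by the tool move_arm, never from a script. Its arguments are lists of equal length, an entry for each row: "jaw": the closure in counts, from 0 (fully open) to 255 (shut); "dp": the shift along the tool's x, y, z in units of 800 mm (1.0 is 800 mm), a list of three; "rotation": the turn, a rotation vector about the tool's x, y, z in units of pi rad (1.0 is pi rad), a list of three. In form: {"jaw": [jaw, ...], "dp": [[dx, dy, dz], ...], "rotation": [[rx, ry, rz], ...]}. A call has 1 to 10 rows; each row shifts and turns the commanded pose from where the row before left it, along the tool's axes as they then stand; what a row does not reach is not made up. A row lasts 1/8 s, in which the tool goes at most 62.5 mm and 10.7 degrees, less where a joint would pass 70% of its speed; a pose out of reach is approached as far as the arm can. A call with a number of a shift or a turn outside -1 to 1 is refused whole. A call with a gripper value outside its range is refused whole. The fingers move at their own pace and stop on an object; "squeeze" is the grip in N (left out, the last holds). Time passes only in rows, so rows that do not move let the fingers close. It gives the time, the measured TCP pose, the force and the opening at its end, in the units of the state.
- bot.observe(): the state, without advancing time (a new reading comes with each control period).
- grab_frame(name): name is "scene" or "top" or "wrist"; returns the picture (384x512x3 uint8, blue, green, red); there is no depth.
- calibration(name): a dict with "camera_matrix" (3x3 intrinsics, pixels), "T" (4x4, takes a point from camera to world coordinates). Camera axes: x right, y down, z forward; pixel columns grow to the right and rows downward; lengths in m; the calibration is good to about 2 mm. A picture is of the moment at which its call begins: read the wrist's pose just before it. calibration takes no time and is no camera call; for the wrist camera it gives the pose at the moment of the call.
- workorder.job_done(): hands the job in, once; it reports no verdict.
The state is a dict: "clock": time; "qpos": joint angles; "qd": joint speeds; "joint_efforts": joint torques, N m; "position": TCP position; "tool_rot": TCP orientation; "force": force on the tool from outside, world axes, zero at the start; "moment": the same for the moment, N m; "grip_width": finger opening in m.
Only numpy, scipy, OpenCV 4.12 (cv2) and the standard library are available. Lean on these libraries where they do the work, as an engineer would, in place of code of your own. Each camera call takes 0.05 s, during which the arm holds its last target. There are 200 camera calls.

TASK

Take the service key from its holder, put it in the lock on top of the gas-control module, and turn it gently back and forth under light pressure until it drops fully home in the hidden slot. Then turn it clockwise, seen from above, until its flat grip lies in line with the module's long side, which unlocks the hatch; never force it, and leave the key standing there, fully home and let go. Leave the bottle, beaker and jar undisturbed.

Things in the scene. Friction and masses are not known exactly. Their poses are not given: they have to be found in the camera images.
- key: Steel service key, about 150 g, upright in the holder, same after a half turn. Origin: centre of its blade's tip, z up. From the tip: blade 20 mm wide (x), 6 mm thick (y), 12 mm long; round shank, a cone 20 to 26 mm wide from 12 to 21 mm, then 26 mm wide; collar 36 mm wide, 44 to 48 mm; flat grip 48 to 80 mm, 44 mm long (x), 10 mm thick (y), in the blade's plane.
- holder: Fixed grey plastic block 70 x 70 x 50 mm high with one round hole 29 mm wide and 47 mm deep in its top centre, in which the key hangs by its collar, so the key's tip is 6 mm above the bench. Origin at the centre of its underside.
- module: Fixed cream instrument box on the bench, the gas-control module, 160 mm (x) x 240 mm (y, its long side) x 90 mm high, with a hatch and the lock in its top. Origin at the centre of its underside; its front with gauge and buttons faces its -x.
- lock_mouth (a point): Centre of the lock's mouth, level with the module's top (90 mm up), module axes. Round keyhole 28 mm wide with a 4 mm chamfer; a steel collar round it, 50 mm wide with a 38 mm opening, stands 4 mm above the top. A thin black dust seal 6 mm down, which the key passes freely, hides the plug below. Loading the lock with more than 25 N damages it.
- plug_face (a point): Centre of the plug's face, 22 mm under the mouth. A slot across it, 8 mm wide, 14 mm deep, takes the blade; from above it lies 0.5 to 1.5 rad anticlockwise of the module's y axis, each time different. The blade drops in within about 0.08 rad. The plug gives on a spring up to 6 mm (1 N plus 1 N per mm), then stops hard.
- plug_floor (a point): Point 34 mm under the mouth, where the key's tip is when fully home, its shank's shoulder on the plug's face (up to 2 mm lower by the key's weight). The plug then turns with the key, with about 0.08 N m of friction and up to 0.1 rad of play, and a hard stop halts the key about 0.08 rad clockwise beyond the module's long side.
- bottle: Bystander: closed amber bottle 66 mm wide, 120 mm tall, loose. Origin at the centre of its underside.
- beaker: Bystander: glass beaker 68 mm wide, 85 mm tall, loose. Origin at the centre of its underside.
- jar: Bystander: white jar 64 mm wide, 75 mm tall, loose. Origin at the centre of its underside.
There are look-alikes about, which are no part of the job. Of the things shaped like the key, the steel one is meant.

How it is judged:
By the outcome, as a careful person would: the job done as asked, in the order asked, and still so for the second after the job is handed in, with the robot touching nothing.
It also fails if it takes over 64 s, if anything falls off the work surface, if the arm or the gripper's body presses on something with over 40 N, if the wrist force passes 120 N, or if a joint passes its speed limit or range.

## Working session

There is one attempt and no reset: what is moved stays moved. The work goes in short steps, Python scripts to look and compute and a tool call to move; the robot and the scene stay as the last step left them, time stands still between calls to the robot, and variables do not carry over. Pictures are saved under pics/ and viewed, about 8 in all and at most 12, crops included, and the job is handed in when it is done.

Besides the shell and the picture viewer there is one more tool, called after "Emit:" as name(argument=value, ...) on one line, values as JSON. move_arm: Moves the arm, as the interface text tells. Shifts and turns lie within -1 to 1; 1 stands for 800 mm of shift or pi rad of turn. Its arguments: {"type":"object","properties":{"jaw":{"type":"array","items":{"type":"number"}},"dp":{"type":"array","items":{"type":"array","items":{"type":"number","minimum":-1,"maximum":1}}},"rotation":{"type":"array","items":{"type":"array","items":{"type":"number","minimum":-1,"maximum":1}}},"squeeze":{"type":"number"}},"required":["jaw","dp","rotation"]}

```bash
mkdir -p pics; python3 - <<'E'
from workcell import bot, grab_frame, calibration
import cv2,numpy as np
s=bot.observe();print(s)
for n in("scene","top"):
    f=grab_frame(n);cv2.imwrite(f"pics/{n}0.png",f)
    c=calibration(n);print(n,np.round(c["camera_matrix"],1).tolist(),np.round(c["T"],4).tolist())
c=calibration("wrist");print(np.round(c["camera_matrix"],1).tolist(),np.round(c["T"],4).tolist())
E
```

```text
{'clock': 0.0, 'qpos': array([-1.2401818 ,  0.52202333, -0.03633161,  1.59999473,  0.02121804,
        1.02109397, -0.11282626]), 'qd': array([-0.00038001,  0.00019871, -0.00125901, -0.0008305 ,  0.00019927,
       -0.00026731,  0.00095311]), 'joint_efforts': array([ 2.63065354e-03, -9.27129507e+01,  1.98114239e+00, -3.69923794e+01,
        1.78472127e-02,  8.44855414e-03, -5.12540146e-05]), 'position': array([0.24376177, 0.57514382, 0.23072463]), 'tool_rot': array([-3.14046272e+00,  9.38481267e-05,  2.74075479e+00]), 'force': array([-0.34190774, -0.28318956, -1.12074636]), 'moment': array([ 0.01534214, -0.01612213, -0.01316121]), 'grip_width': 0.08511067444502467}
scene [[373.0, 0.0, 247.9], [0.0, 373.0, 191.5], [0.0, 0.0, 1.0]] [[0.5831, 0.6819, -0.4416, 0.9607], [0.8122, -0.4999, 0.3006, -0.2464], [-0.0158, -0.534, -0.8454, 0.7586], [0.0, 0.0, 0.0, 1.0]]
top [[419.7, 0.0, 255.1], [0.0, 419.7, 192.8], [0.0, 0.0, 1.0]] [[0.0237, -0.9977, 0.0643, 0.5191], [-0.9992, -0.0216, 0.0329, -0.0027], [-0.0315, -0.065, -0.9974, 0.9603], [0.0, 0.0, 0.0, 1.0]]
[[331.0, 0.0, 258.6], [0.0, 331.0, 195.7], [0.0, 0.0, 1.0]] [[0.3899, 0.8792, 0.2739, 0.1733], [0.9209, -0.3721, -0.1165, 0.6041], [-0.0005, 0.2976, -0.9547, 0.3743], [0.0, 0.0, 0.0, 1.0]]
```

View pics/top0.png

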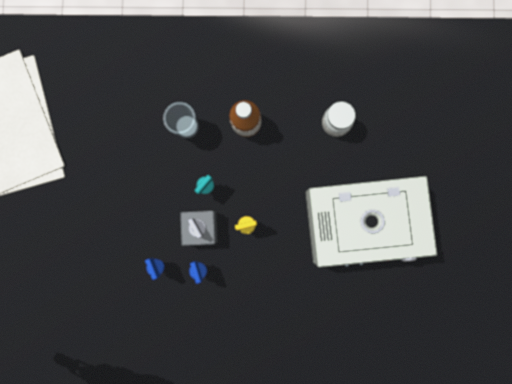

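View pics/scene0.png

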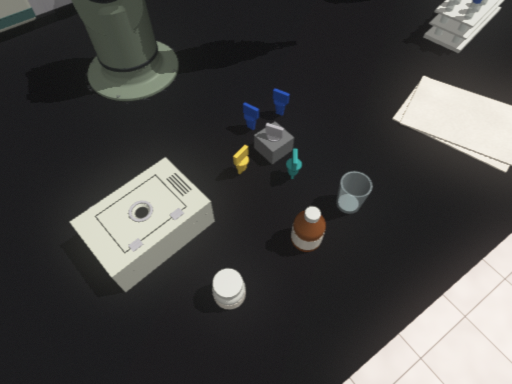

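The steel key is in the grey block at top (198,229). Its look-alikes are teal (205,185), yellow (246,225) and blue (155,268) and (198,271). I choose the steel one in the holder. The lock mouth is at about (373,221). Next I'll measure both and check the choice in a close crop.

```bash
cat > h.py <<'E'
from workcell import bot, grab_frame, calibration
import cv2,numpy as np
def ray(cal,uv,z):
    K,T=np.array(cal["camera_matrix"]),np.array(cal["T"])
    uv=np.atleast_2d(uv).astype(float)
    d=np.c_[uv,np.ones(len(uv))]@np.linalg.inv(K).T@T[:3,:3].T
    return T[:3,3]+d*((z-T[2,3])/d[:,2])[:,None]
def proj(cal,P):
    K,T=np.array(cal["camera_matrix"]),np.array(cal["T"])
    q=(np.atleast_2d(P)-T[:3,3])@T[:3,:3]@K.T
    return q[:,:2]/q[:,2:]
E
python3 - <<'E'
from h import *
c=calibration("top");f=cv2.imread("pics/top0.png")
print("mouth",ray(c,[373,221],.094),"holder",ray(c,[198,229],.05),"key",ray(c,[197,228],.086))
hsv=cv2.cvtColor(f,cv2.COLOR_BGR2HSV)
g=cv2.cvtColor(f,cv2.COLOR_BGR2GRAY)
m=((g>150)).astype(np.uint8);m[:, :290]=0;m[:165]=0
m=cv2.morphologyEx(m,cv2.MORPH_CLOSE,np.ones((15,15)))
cs=max(cv2.findContours(m,0,2)[0],key=cv2.contourArea);ap=cv2.approxPolyDP(cs,6,True)[:,0];print(ap.tolist())
print(np.round(ray(c,ap,.09),4).tolist())
for nm,p,z in(("bottle",(243,112),.12),("beaker",(180,118),.085),("jar",(341,114),.075)):print(nm,ray(c,p,z))
a=cv2.resize(f[195:265,140:260],None,fx=5,fy=5,interpolation=2);b=cv2.resize(f[170:275,300:445],None,fx=4,fy=4,interpolation=2)
o=np.zeros((350,600,3),np.uint8);o[:]=a[:350,:600];cv2.imwrite("pics/crop1.png",o)
E
```

```text
mouth [[ 0.52250372 -0.216351    0.094     ]] holder [[0.49639648 0.14946208 0.05      ]] key [[0.49932208 0.14560678 0.086     ]]
[[426, 178], [309, 189], [317, 264], [435, 254]]
[[0.6134, -0.3249, 0.09], [0.5856, -0.0855, 0.09], [0.432, -0.1042, 0.09], [0.4586, -0.3426, 0.09]]
bottle [[0.73747372 0.0535187  0.12      ]]
beaker [[0.73154312 0.18973757 0.085     ]]
jar [[ 0.74807867 -0.1522945   0.075     ]]
```

View pics/crop1.png

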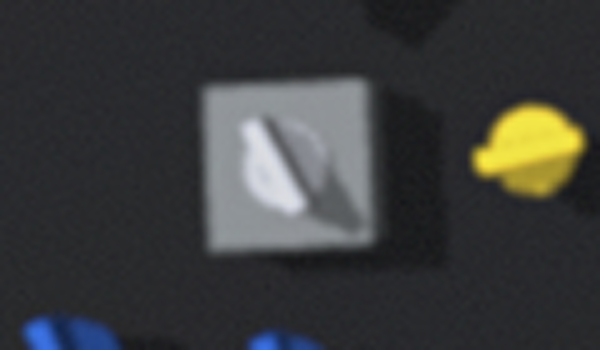

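The crop shows the steel key lit in the grey holder. Its grip runs from about (255,122) to (298,210) in the crop, so yaw is about 0.45. Module yaw is about 0.113. Next I rotate the tool and move it above the key.

Emit:
move_arm(jaw=[0,0,0,0,0,0,0,0,0,0], dp=[[0,0,0],[0,0,0],[0,0,0],[0,0,0],[0,0,0],[-0.005,-0.062,0],[-0.005,-0.062,0],[-0.005,-0.062,0],[-0.005,-0.062,0],[-0.005,-0.062,0]], rotation=[[0,0,-0.055],[0,0,-0.055],[0,0,-0.055],[0,0,-0.055],[0,0,-0.054],[0,0,0],[0,0,0],[0,0,0],[0,0,0],[0,0,0]])

```text
clock: 1.35
position: [0.3725, 0.3605, 0.2312]
tool_rot: [-3.141, -0.0, -2.682]
force: [0.3, 1.3, 0.7]
grip_width: 0.0858
```

Emit:
move_arm(jaw=[0,0,0,0,0,0,0], dp=[[-0.005,-0.062,0],[-0.005,-0.062,0],[-0.005,-0.062,0],[-0.005,-0.062,0],[-0.005,-0.062,0],[0,0,0],[0,0,0]], rotation=[[0,0,0],[0,0,0],[0,0,0],[0,0,0],[0,0,0],[0,0,0],[0,0,0]])

```text
clock: 2.22
position: [0.4996, 0.149, 0.2311]
tool_rot: [3.141, -0.0, -2.682]
force: [-0.2, -0.0, 0.2]
grip_width: 0.085
```

```bash
python3 - <<'E'
from h import *
s=bot.observe();c=calibration("wrist");f=grab_frame("wrist");cv2.imwrite("pics/w1.png",f)
np.savez("w1.npz",K=c["camera_matrix"],T=c["T"])
print(s["clock"],s["position"],s["tool_rot"],s["qpos"].round(3))
print(proj(c,[[.499,.146,.086],[.4965,.149,.05]]))
E
```

```text
2.225 [0.499598   0.14904709 0.23111221] [ 3.14122542e+00 -4.45946184e-04 -2.68166173e+00] [-0.307  0.36  -0.124  1.867  0.055  0.919  1.574]
[[256.32132102 179.82133122]
 [260.31538398 169.90507005]]
```

View pics/w1.png

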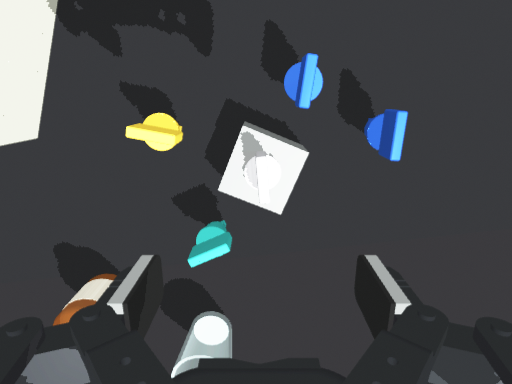

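The wrist view shows the holder top around (262,168) and the steel grip nearly vertical at x≈262, rows 158–203. I enlarge it to measure.

```bash
python3 - <<'E'
from h import *
d=np.load("w1.npz");c=dict(camera_matrix=d["K"],T=d["T"]);f=cv2.imread("pics/w1.png")
g=cv2.cvtColor(f,cv2.COLOR_BGR2GRAY)
print(g[150:212:4,240:290:2])
a=cv2.resize(f[115:220,210:315],None,fx=5.5,fy=5.5,interpolation=2)
for (u,v) in proj(c,[[.499,.146,.086]]): cv2.circle(a,(int((u-210)*5.5),int((v-115)*5.5)),3,(0,0,255),-1)
cv2.imwrite("pics/crop2.png",a)
E
```

```text
[[247 211 168 168 168 168 168 168 168 167 167 169 241 248 248 248 248 249
  249 249 249 249 249 249 249]
 [247 247 166 167 167 166 167 166 170 179 182 181 179 181 239 167 246 249
  249 249 249 249 249 249 249]
 [247 247 187 166 167 168 233 237 248 255 255 255 255 253 255 255 255 240
  249 249 249 249 249 249 249]
 [247 247 211 167 235 237 237 236 251 255 255 255 255 255 255 255 255 255
  255 249 248 249 249 249 249]
 [246 209 166 234 239 238 236 237 236 255 255 255 255 255 255 255 255 255
  255 255 251 249 249 249 249]
 [246 247 243 248 238 239 235 237 213 255 255 255 255 255 255 255 255 255
  255 255 255 249 249 249 249]
 [247 247 248 253 235 240 235 237 219 255 255 255 255 255 255 255 255 255
  255 255 255 249 249 249 249]
 [247 247 247 255 244 239 236 237 236 254 255 255 255 255 255 255 255 255
  255 255 251 249 249 249 249]
 [247 247 247 247 255 255 237 235 234 253 255 255 255 255 254 255 255 255
  255 251 249 249 249 249 249]
 [247 247 247 248 248 251 255 235 234 247 255 255 255 255 255 255 255 253
  249 249 249 249 249 250 250]
 [247 247 247 248 248 248 248 248 248 230 255 255 255 255 255 248 249 249
  249 249 249 249 250 250 250]
 [247 247 248 248 248 248 248 248 248 220 255 255 255 255 255 249 249 249
  249 249 249 250 250 250 250]
 [228 248 248 248 248 248 248 248 248 248 255 255 255 255 255 250 249 249
  249 250 250 250 250 250 145]
 [ 60  59  59  72 146 230 248 248 248 248 254 255 255 255 255 250 249 249
  249 250 250 250 250 181  59]
 [ 59  59  59  60  58  59  58  58  59 117 229 249 249 249 249 249 249 249
  250 250 250 250 180  60  59]
 [ 59  58  59  59  59  58  58  59  58  59  59  59  59  58 118 172 248 249
  250 250 250 220  59  59  59]]
```

View pics/crop2.png

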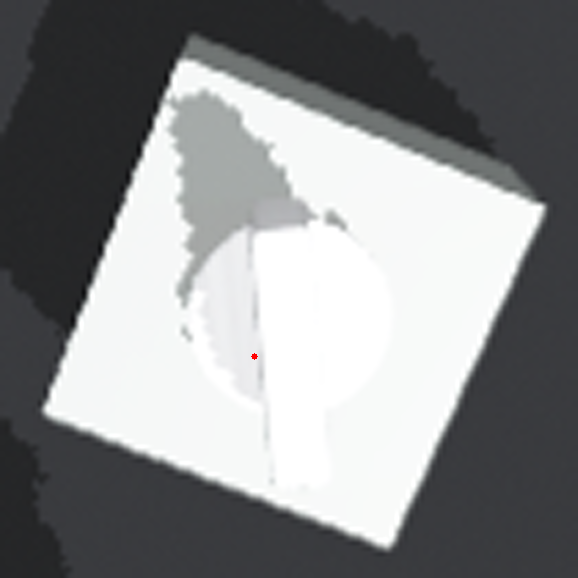

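Close up, the steel grip runs from (250,232)/(315,232) to (272,487)/(328,485) in the crop. The holder top corners are (185,57), (545,205), (390,548) and (43,410).

```bash
python3 - <<'E'
from h import *
d=np.load("w1.npz");c=dict(camera_matrix=d["K"],T=d["T"])
px=lambda P:np.array(P)/5.5+[210-.5+.09,115-.5+.09]
k=ray(c,px([(250,232),(272,487),(328,485),(315,232)]),.086)
h=ray(c,px([(185,57),(545,205),(390,548),(43,410)]),.05)
print(k.round(4),k.mean(0));e=k[0]-k[1];print("left edge yaw",np.arctan2(e[1],e[0]),np.linalg.norm(e));e=k[3]-k[2];print("R",np.arctan2(e[1],e[0]),np.linalg.norm(k[0]-k[3]))
print(h.round(4),h.mean(0),np.linalg.norm(h-np.roll(h,1,0),axis=1))
E
```

```text
[[0.4807 0.1357 0.086 ]
 [0.5177 0.158  0.086 ]
 [0.5133 0.1663 0.086 ]
 [0.4761 0.1451 0.086 ]] [0.49694639 0.15126687 0.086     ]
left edge yaw -2.599392242730962 0.04322329057741219
R -2.623179802360639 0.010409992344312486
[[0.4642 0.1145 0.05  ]
 [0.459  0.1836 0.05  ]
 [0.5295 0.189  0.05  ]
 [0.5339 0.1187 0.05  ]] [0.49666587 0.15147374 0.05      ] [0.06985414 0.06929564 0.07072872 0.07044451]
```

Emit:
move_arm(jaw=[0,0,0,0,0,0,0,0], dp=[[0.0015,0.0044,0],[0,0,0.05],[0,0,0.05],[0,0,0.05],[0,0,0.04],[0,0,0.016],[0,0,0.01],[0,0,0]], rotation=[[0,0,-0.022],[0,0,0],[0,0,0],[0,0,0],[0,0,0],[0,0,0],[0,0,0],[0,0,0]])

```text
clock: 3.28
position: [0.4974, 0.1517, 0.0589]
tool_rot: [-3.142, 0.0, -2.612]
force: [0.3, -0.2, 0.1]
grip_width: 0.0853
```

Emit:
move_arm(jaw=[255,255,255,255,255,255,255,255], dp=[[0,0,0],[0,0,0],[0,0,0],[0,0,0],[0,0,0],[0,0,0],[0,0,0],[0,0,0]], rotation=[[0,0,0],[0,0,0],[0,0,0],[0,0,0],[0,0,0],[0,0,0],[0,0,0],[0,0,0]], squeeze=60)

```text
clock: 4.28
position: [0.4973, 0.1513, 0.0587]
tool_rot: [-3.141, 0.0, -2.613]
force: [-0.6, -0.8, 5.3]
grip_width: 0.0088
```

Gripped. Opening is 8.8 mm. I lift, then carry to a viewing point beside the lock.

Emit:
move_arm(jaw=[255,255,255,255,255,255,255,255], dp=[[0,0,-0.02],[0,0,-0.03],[0,0,-0.04],[0,0,-0.04],[0,0,-0.046],[0,0,0],[0,0,0],[0,0,0]], rotation=[[0,0,0],[0,0,0],[0,0,0],[0,0,0],[0,0,0],[0,0,0.045],[0,0,0.045],[0,0,0.045]])

```text
clock: 5.28
position: [0.4971, 0.1513, 0.2003]
tool_rot: [3.141, 0.0, -3.041]
force: [0.8, 0.2, -2.1]
grip_width: 0.0091
```

Emit:
move_arm(jaw=[255,255,255,255,255,255,255,255,255,255], dp=[[-0.0036,-0.057,0],[-0.0036,-0.057,0],[-0.0036,-0.057,0],[-0.0036,-0.057,0],[-0.0036,-0.057,0],[-0.0036,-0.057,0],[-0.0036,-0.057,0],[-0.0036,-0.057,0],[0,0,0],[0,0,0]], rotation=[[0,0,0],[0,0,0],[0,0,0],[0,0,0],[0,0,0],[0,0,0],[0,0,0],[0,0,0],[0,0,0],[0,0,0]])

```text
clock: 6.52
position: [0.5582, -0.2085, 0.1998]
tool_rot: [3.141, 0.0, -3.037]
force: [-0.3, 0.9, -1.7]
grip_width: 0.009
```

```bash
python3 - <<'E'
from h import *
s=bot.observe();c=calibration("wrist");f=grab_frame("wrist");cv2.imwrite("pics/w2.png",f)
np.savez("w2.npz",K=c["camera_matrix"],T=c["T"])
print(s["clock"],s["position"],s["tool_rot"],s["qpos"].round(3),s["force"],s["grip_width"])
print(proj(c,[[.5225,-.2164,.094]]), proj(c,s["position"]+[[0,0,-.053]]))
E
```

```text
6.525 [ 0.55822926 -0.20849592  0.19980354] [ 3.14097725e+00  1.85126958e-04 -3.03655059e+00] [ 0.231  0.51   0.039  1.714 -0.025  0.918  1.956] [-0.27035325  0.89736347 -1.67105013] 0.008982904445727915
[[254.02365905 148.30767632]] [[259.71250456 218.76854387]]
```

View pics/w2.png

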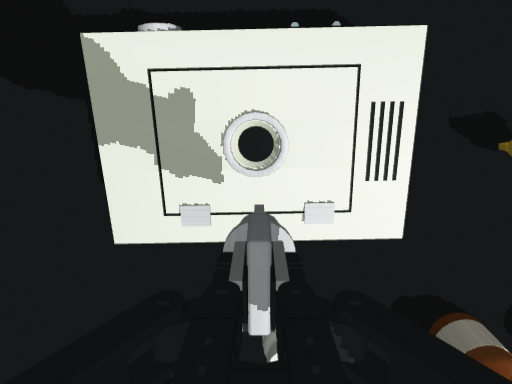

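The view shows the lock collar ring at (256,144), the black hole at (256,144), and the held key below it with its tip near (259,206). Next I fit the ring.

```bash
python3 - <<'E'
from h import *
d=np.load("w2.npz");c=dict(camera_matrix=d["K"],T=d["T"]);f=cv2.imread("pics/w2.png")
g=cv2.cvtColor(f,cv2.COLOR_BGR2GRAY)
# hole
m=(g<60).astype(np.uint8);m[:108]=0;m[182:]=0;m[:,:215]=0;m[:,297:]=0
for cs in cv2.findContours(m,0,1)[0]:
    if cv2.contourArea(cs)>200:
        e=cv2.fitEllipse(cs);print("hole",e);P=ray(c,cs[:,0],.084);print(P.mean(0),np.ptp(P,0),ray(c,e[0],.084))
b,gg,r=[f[...,i].astype(int) for i in range(3)]
m=(((gg-b)<6)&(g>70)).astype(np.uint8);m[:105]=0;m[185:]=0;m[:,:215]=0;m[:,297:]=0
n,l,st,ce=cv2.connectedComponentsWithStats(cv2.morphologyEx(m,cv2.MORPH_OPEN,np.ones((2,2))))
print(st.tolist());
print(f[144,218:295:2].tolist())
# module top edges
t=(g>100).astype(np.uint8);t[246:]=0;t[:27]=0
t=cv2.morphologyEx(t,cv2.MORPH_CLOSE,np.ones((25,25)));cs=max(cv2.findContours(t,0,2)[0],key=cv2.contourArea)
ap=cv2.approxPolyDP(cs,8,True)[:,0];P=ray(c,ap,.09);print(ap.tolist(),P.round(4).tolist())
E
```

```text
hole ((255.61419677734375, 143.65284729003906), (33.757789611816406, 33.955020904541016), 81.87776184082031)
[ 0.52040963 -0.21552402  0.084     ] [0.0268404  0.02688321 0.        ] [[ 0.5203599  -0.21548883  0.084     ]]
[[0, 0, 512, 384, 195227], [224, 113, 65, 65, 1381]]
[[227, 238, 235], [174, 191, 186], [134, 149, 145], [197, 194, 193], [218, 215, 213], [231, 230, 229], [180, 178, 177], [222, 235, 231], [218, 232, 229], [218, 232, 229], [62, 67, 65], [25, 23, 23], [26, 25, 24], [27, 26, 25], [27, 25, 26], [26, 26, 25], [26, 26, 25], [27, 26, 25], [28, 26, 25], [28, 26, 25], [26, 24, 24], [26, 26, 25], [27, 26, 26], [27, 27, 26], [27, 26, 26], [28, 27, 27], [27, 25, 24], [28, 27, 26], [136, 151, 146], [140, 155, 150], [116, 130, 125], [110, 118, 115], [200, 198, 197], [227, 224, 224], [239, 237, 237], [217, 228, 225], [231, 241, 238], [231, 241, 238], [231, 241, 239]]
[[80, 33], [114, 243], [402, 237], [426, 27]] [[0.4559, -0.3447, 0.09], [0.6147, -0.3251, 0.09], [0.584, -0.0861, 0.09], [0.4269, -0.1066, 0.09]]
```

Lock mouth is at (0.5203, -0.2153), and the module y axis is at 1.69 rad. I move over it and descend to just above the mouth.

Emit:
move_arm(jaw=[255,255,255,255,255,255], dp=[[0.024,-0.0018,0],[0.024,-0.0017,0],[0,0,0.03],[0,0,0.025],[0,0,0],[0,0,0]], rotation=[[0,0,0],[0,0,0],[0,0,0],[0,0,0],[0,0,0],[0,0,0]])

```text
clock: 7.32
position: [0.5209, -0.2154, 0.1562]
tool_rot: [-3.141, 0.001, -3.036]
force: [0.2, 0.1, -2.1]
grip_width: 0.0089
```

```bash
python3 - <<'E'
from h import *
a=cv2.resize(grab_frame("scene")[160:260,90:200],None,fx=5,fy=5,interpolation=2)
s=bot.observe();print(s["clock"],s["position"],s["tool_rot"],s["force"],s["moment"])
b=cv2.resize(grab_frame("wrist")[100:300,170:350],None,fx=2.5,fy=2.5,interpolation=2)
o=np.zeros((500,1000,3),np.uint8);o[:,:550]=a;o[:,550:]=b
cv2.imwrite("pics/c3.png",cv2.resize(o,(800,400)))
E
```

```text
7.375 [ 0.52100206 -0.21556659  0.15633361] [-3.14118662e+00  1.15499748e-03 -3.03604671e+00] [ 0.48696104 -0.23552771 -2.22277807] [ 0.03065033 -0.0100304   0.03474369]
```

View pics/c3.png

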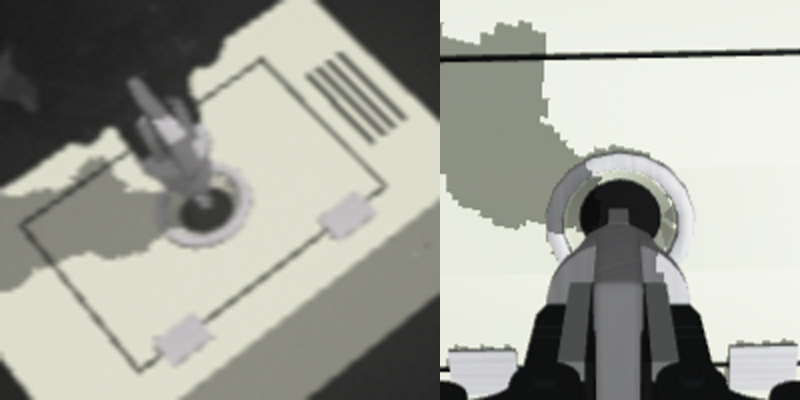

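The blade is centred over the black hole in both views. I descend in small steps and watch the force.

Emit:
move_arm(jaw=[255,255,255,255], dp=[[0.0007,0,0.008],[0,0,0.008],[0,0,0.008],[0,0,0]], rotation=[[0,0,0],[0,0,0],[0,0,0],[0,0,0]])

```text
clock: 7.92
position: [0.5196, -0.2157, 0.1354]
tool_rot: [3.141, -0.001, -3.037]
force: [0.3, -0.4, -1.6]
grip_width: 0.0089
```

Emit:
move_arm(jaw=[255,255,255,255], dp=[[0,0,0.005],[0,0,0.005],[0,0,0.004],[0,0,0]], rotation=[[0,0,0],[0,0,0],[0,0,0],[0,0,0]])

```text
clock: 8.43
position: [0.5198, -0.2158, 0.1246]
tool_rot: [3.141, -0.0, -3.037]
force: [-0.4, -0.6, -2.2]
grip_width: 0.0088
```

Emit:
move_arm(jaw=[255,255,255], dp=[[0,0,0.0025],[0,0,0.0025],[0,0,0]], rotation=[[0,0,0],[0,0,0],[0,0,0]])

```text
clock: 8.8
position: [0.5199, -0.2159, 0.1208]
tool_rot: [3.142, -0.0, -3.037]
force: [0.1, 0.3, -2.1]
grip_width: 0.009
```

Emit:
move_arm(jaw=[255,255,255], dp=[[0,0,0.002],[0,0,0],[0,0,0]], rotation=[[0,0,0],[0,0,0],[0,0,0]])

```text
clock: 9.18
position: [0.5199, -0.2157, 0.1193]
tool_rot: [3.141, -0.0, -3.037]
force: [0.3, 0.8, -2.8]
grip_width: 0.0089
```

Emit:
move_arm(jaw=[255,255,255], dp=[[0,0,0.002],[0,0,0],[0,0,0]], rotation=[[0,0,0],[0,0,0],[0,0,0]])

```text
clock: 9.55
position: [0.5199, -0.2158, 0.1177]
tool_rot: [3.141, -0.0, -3.037]
force: [0.9, 1.5, -2.2]
grip_width: 0.0089
```

Emit:
move_arm(jaw=[255,255,255], dp=[[0,0,0.002],[0,0,0],[0,0,0]], rotation=[[0,0,0],[0,0,0],[0,0,0]])

```text
clock: 9.93
position: [0.5199, -0.2158, 0.1161]
tool_rot: [3.141, -0.0, -3.037]
force: [0.7, 2.3, -1.6]
grip_width: 0.009
```

Emit:
move_arm(jaw=[255,255,255], dp=[[0,0,0.002],[0,0,0],[0,0,0]], rotation=[[0,0,0],[0,0,0],[0,0,0]])

```text
clock: 10.3
position: [0.5199, -0.2158, 0.1145]
tool_rot: [3.142, -0.0, -3.037]
force: [-0.4, 2.6, -0.8]
grip_width: 0.0092
```

The lateral force in y is growing, so I ease 0.6 mm toward +y and keep going down gently.

Emit:
move_arm(jaw=[255,255,255,255], dp=[[0,0.0008,0],[0,0,0],[0,0,0],[0,0,0]], rotation=[[0,0,0],[0,0,0],[0,0,0],[0,0,0]])

```text
clock: 10.8
position: [0.5199, -0.2153, 0.1145]
tool_rot: [-3.141, 0.0, -3.037]
force: [-0.6, 0.2, -1.6]
grip_width: 0.009
```

Emit:
move_arm(jaw=[255,255,255], dp=[[0,0,0.0015],[0,0,0],[0,0,0]], rotation=[[0,0,0],[0,0,0],[0,0,0]])

```text
clock: 11.18
position: [0.5198, -0.2152, 0.1133]
tool_rot: [-3.142, -0.0, -3.037]
force: [-0.2, -0.4, -1.5]
grip_width: 0.009
```

Emit:
move_arm(jaw=[255,255,255], dp=[[0,0,0.0015],[0,0,0],[0,0,0]], rotation=[[0,0,0],[0,0,0],[0,0,0]])

```text
clock: 11.55
position: [0.5199, -0.2152, 0.1121]
tool_rot: [3.142, -0.0, -3.037]
force: [-0.6, -0.0, -2.0]
grip_width: 0.0089
```

Emit:
move_arm(jaw=[255,255,255], dp=[[0,0,0.0015],[0,0,0],[0,0,0]], rotation=[[0,0,0],[0,0,0],[0,0,0]])

```text
clock: 11.92
position: [0.5199, -0.2153, 0.1109]
tool_rot: [-3.142, 0.0, -3.037]
force: [-0.2, -0.6, -1.7]
grip_width: 0.0089
```

Emit:
move_arm(jaw=[255,255,255], dp=[[0,0,0.0015],[0,0,0],[0,0,0]], rotation=[[0,0,0],[0,0,0],[0,0,0]])

```text
clock: 12.3
position: [0.5199, -0.2153, 0.1097]
tool_rot: [-3.142, -0.0, -3.037]
force: [0.2, -0.3, -1.7]
grip_width: 0.0092
```

Emit:
move_arm(jaw=[255,255,255], dp=[[0,0,0.0015],[0,0,0],[0,0,0]], rotation=[[0,0,0],[0,0,0],[0,0,0]])

```text
clock: 12.68
position: [0.5199, -0.2152, 0.1086]
tool_rot: [-3.142, 0.0, -3.037]
force: [-0.2, -0.6, -0.3]
grip_width: 0.009
```

Emit:
move_arm(jaw=[255,255,255], dp=[[0,0,0.0015],[0,0,0],[0,0,0]], rotation=[[0,0,0],[0,0,0],[0,0,0]])

```text
clock: 13.05
position: [0.5199, -0.2153, 0.1074]
tool_rot: [-3.142, 0.0, -3.037]
force: [0.6, 0.2, 1.2]
grip_width: 0.0092
```

Emit:
move_arm(jaw=[255,255,255], dp=[[0,0,0.0015],[0,0,0],[0,0,0]], rotation=[[0,0,0],[0,0,0],[0,0,0]])

```text
clock: 13.42
position: [0.5199, -0.2152, 0.1061]
tool_rot: [-3.142, 0.0, -3.037]
force: [0.3, 1.1, 1.9]
grip_width: 0.009
```

Contact begins at TCP z≈0.1087, which is where the key's shoulder should meet the plug face. The key is in the slot and home, pressed 2.6 mm. I ease off 1 mm and start turning clockwise (+tool z) gently.

Emit:
move_arm(jaw=[255,255,255,255,255,255], dp=[[0,0,-0.0012],[0,0,0],[0,0,0],[0,0,0],[0,0,0],[0,0,0]], rotation=[[0,0,0],[0,0,0.025],[0,0,0.025],[0,0,0.025],[0,0,0],[0,0,0]])

```text
clock: 14.18
position: [0.5198, -0.215, 0.107]
tool_rot: [3.141, -0.0, 3.013]
force: [0.8, 1.3, 1.2]
grip_width: 0.0091
```

```bash
python3 - <<'E'
from h import *
s=bot.observe();print(s["clock"],s["position"],s["tool_rot"],s["force"],s["moment"],s["grip_width"],s["qpos"][6])
E
```

```text
14.175 [ 0.51983964 -0.21504516  0.10704277] [ 3.14145992e+00 -1.57086396e-04  3.01292369e+00] [0.82915174 1.28171319 1.22637484] [ 0.41344081 -0.08656212 -0.00900214] 0.009143167788937116 1.8044162969856548
```

Emit:
move_arm(jaw=[255,255,255,255,255], dp=[[0,0,0],[0,0,0],[0,0,0],[0,0,0],[0,0,0]], rotation=[[0,0,0.025],[0,0,0.025],[0,0,0.025],[0,0,0],[0,0,0]])

```text
clock: 14.8
position: [0.5199, -0.2151, 0.107]
tool_rot: [3.141, -0.0, 2.778]
force: [0.3, 2.9, 0.8]
grip_width: 0.0092
```

```bash
python3 - <<'E'
from h import *
for i in range(3):
    s=bot.observe();print(s["clock"],s["position"],s["tool_rot"],s["force"],s["moment"],s["grip_width"]); grab_frame("wrist") if i<2 else 0
E
```

```text
14.8 [ 0.51985095 -0.21505927  0.10702332] [ 3.14141892e+00 -1.88884171e-04  2.77776779e+00] [0.34737782 2.87465262 0.76954077] [ 0.72869212 -0.1003453   0.0551652 ] 0.009179769007675769
14.85 [ 0.5198496  -0.21505808  0.10705055] [ 3.14134086e+00 -1.66311325e-04  2.77729717e+00] [0.95013161 4.02135011 1.0489432 ] [ 0.8137296  -0.16241935  0.02245446] 0.00923377132678688
14.9 [ 0.51984402 -0.21505457  0.10704134] [ 3.14129995e+00 -1.69961246e-04  2.77689085e+00] [-0.19207857  3.14847535  0.42854593] [ 0.87463443 -0.17398253  0.02715663] 0.009238779812782942
```

Lateral y force is 3 N. I shift 0.5 mm toward +y and continue clockwise.

Emit:
move_arm(jaw=[255,255,255,255,255,255], dp=[[0.0002,0.0006,0],[0,0,0],[0,0,0],[0,0,0],[0,0,0],[0,0,0]], rotation=[[0,0,0],[0,0,0.027],[0,0,0.027],[0,0,0.027],[0,0,0],[0,0,0]])

```text
clock: 15.65
position: [0.5199, -0.2147, 0.1071]
tool_rot: [-3.142, 0.0, 2.523]
force: [0.2, 2.9, 0.1]
grip_width: 0.0094
```

Emit:
move_arm(jaw=[255,255,255,255,255], dp=[[0,0,0],[0,0,0],[0,0,0],[0,0,0],[0,0,0]], rotation=[[0,0,0.027],[0,0,0.027],[0,0,0.027],[0,0,0],[0,0,0]])

```text
clock: 16.27
position: [0.52, -0.2147, 0.1071]
tool_rot: [3.141, 0.0, 2.269]
force: [1.0, 3.1, 1.1]
grip_width: 0.0089
```

```bash
python3 - <<'E'
from h import *
s=bot.observe();print(s["clock"],s["position"],s["tool_rot"],s["force"],s["moment"],s["grip_width"])
f=grab_frame("wrist");a=cv2.resize(f[90:310,130:390],None,fx=1.5,fy=1.5)
b=cv2.resize(grab_frame("scene")[160:270,70:200],(390,330),interpolation=2)
cv2.imwrite("pics/c4.png",np.hstack([a,b]))
E
```

```text
16.275 [ 0.51995673 -0.21468923  0.10710768] [3.14144596e+00 6.86749019e-05 2.26904461e+00] [1.03116794 3.13697024 1.14448544] [ 0.6972576  -0.3769864   0.04284006] 0.00894499803724275
```

View pics/c4.png

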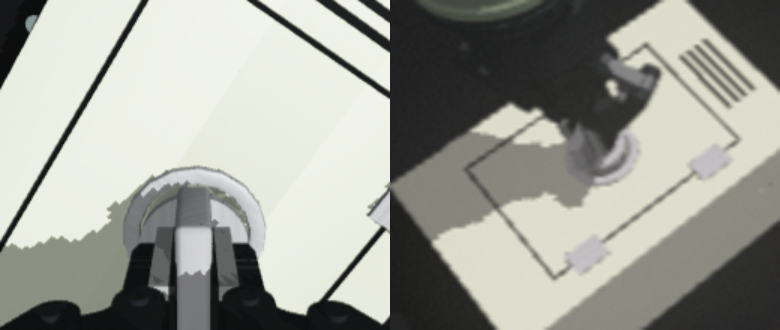

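The grip is still flush in the jaws, with the key low in the lock and turning with the tool. I make the final stretch to about 1.69 rad.

Emit:
move_arm(jaw=[255,255,255,255,255,255], dp=[[0.0004,0.0003,0],[0,0,0],[0,0,0],[0,0,0],[0,0,0],[0,0,0]], rotation=[[0,0,0],[0,0,0.036],[0,0,0.036],[0,0,0.036],[0,0,0.036],[0,0,0]])

```text
clock: 17.12
position: [0.5201, -0.2144, 0.1071]
tool_rot: [3.141, 0.001, 1.815]
force: [2.3, 1.6, 0.4]
grip_width: 0.009
```

Emit:
move_arm(jaw=[255,255,255,255], dp=[[0,0,0],[0,0,0],[0,0,0],[0,0,0]], rotation=[[0,0,0.022],[0,0,0.022],[0,0,0],[0,0,0]])

```text
clock: 17.62
position: [0.5201, -0.2144, 0.1071]
tool_rot: [3.141, 0.0, 1.679]
force: [4.4, 2.6, 0.9]
grip_width: 0.0089
```

```bash
python3 - <<'E'
from h import *
for i in range(2):
    s=bot.observe();print(s["clock"],s["position"],s["tool_rot"],s["force"],s["moment"],s["grip_width"]); grab_frame("wrist")
E
```

```text
17.625 [ 0.52010205 -0.21437083  0.10714836] [3.14112592e+00 1.67474386e-04 1.67870130e+00] [4.44531166 2.55594558 0.9124761 ] [ 0.47637526 -1.11773432  0.0213601 ] 0.008903120073603993
17.675 [ 0.52006963 -0.21435225  0.10713643] [3.14115702e+00 8.97561445e-05 1.67808940e+00] [4.62104532 1.21582152 1.08513736] [ 0.50943694 -1.15941211  0.03516036] 0.008737297387643025
```

I ease the x side load, release, and lift straight up.

Emit:
move_arm(jaw=[255,255,255], dp=[[0.0003,0.0007,0],[0,0,0],[0,0,0]], rotation=[[0,0,0],[0,0,0],[0,0,0]])

```text
clock: 18.1
position: [0.5203, -0.2142, 0.1071]
tool_rot: [-3.141, 0.0, 1.676]
force: [2.6, -0.6, 0.5]
grip_width: 0.0087
```

Emit:
move_arm(jaw=[0,0,0,0,0,0,0], dp=[[0,0,0],[0,0,0],[0,0,0],[0,0,0],[0,0,0],[0,0,0],[0,0,0]], rotation=[[0,0,0],[0,0,0],[0,0,0],[0,0,0],[0,0,0],[0,0,0],[0,0,0]])

```text
clock: 18.98
position: [0.5204, -0.214, 0.1071]
tool_rot: [3.142, 0.0, 1.676]
force: [0.2, -0.7, -0.3]
grip_width: 0.0852
```

Emit:
move_arm(jaw=[0,0,0,0,0,0], dp=[[0,0,-0.03],[0,0,-0.04],[0,0,-0.04],[0,0,-0.03],[0,0,0],[0,0,0]], rotation=[[0,0,0],[0,0,0],[0,0,0],[0,0,0],[0,0,0],[0,0,0]])

```text
clock: 19.73
position: [0.5202, -0.2138, 0.2185]
tool_rot: [-3.141, -0.0, 1.676]
force: [-0.8, 0.7, 0.2]
grip_width: 0.0854
```

```bash
python3 - <<'E'
from h import *
s=bot.observe();c=calibration("wrist");f=grab_frame("wrist");cv2.imwrite("pics/w5.png",f);np.savez("w5.npz",K=c["camera_matrix"],T=c["T"])
print(s["clock"],s["position"],s["tool_rot"],s["force"])
p=proj(c,[[.5203,-.215,.136]])[0];print(p)
u,v=p.astype(int);u0,v0=max(u-100,0),max(v-100,0)
print(u0,v0);cv2.imwrite("pics/c5.png",cv2.resize(f[v0:v0+200,u0:u0+200],None,fx=3,fy=3,interpolation=2))
E
```

```text
19.725 [ 0.52019586 -0.21380542  0.2185403 ] [-3.14111092e+00 -3.08796209e-04  1.67589922e+00] [-0.7555856   0.69529068  0.21189365]
[259.42064415 203.81100553]
159 103
```

View pics/c5.png

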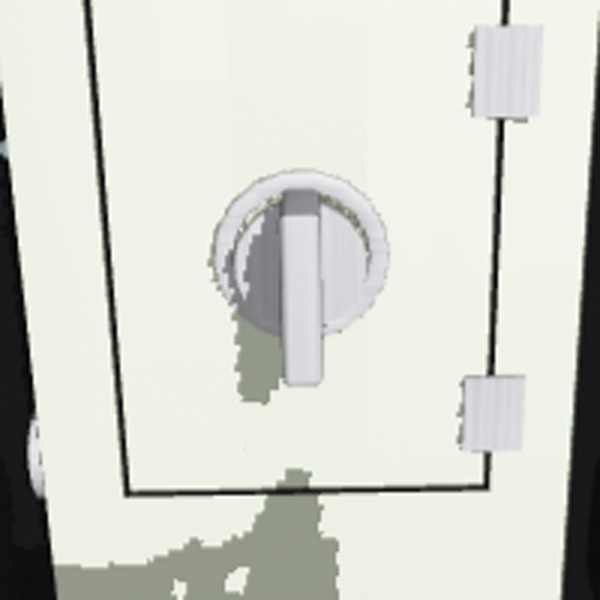

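The key stands in the lock. Grip top corners are about (282,213), (318,213), (324,383) and (286,383). The hatch outlines run (88,0)–(127,493) and (505,0)–(488,487). I measure the angle and height.

```bash
python3 - <<'E'
from h import *
d=np.load("w5.npz");c=dict(camera_matrix=d["K"],T=d["T"])
px=lambda P:np.array(P)/3+[159-.33,103-.33]
for z in(.132,.135,.138,.146):
    k=ray(c,px([(282,213),(318,213),(324,383),(286,383)]),z)
    e=(k[0]+k[1]-k[2]-k[3])/2;print(z,k.mean(0),"len",np.linalg.norm(e),"wid",np.linalg.norm(k[2]-k[3]),"yaw",np.arctan2(e[1],e[0]))
for P in([(127,493),(88,0)],[(488,487),(505,0)]):
    q=ray(c,px(P),.09);e=q[1]-q[0];print("hatch",np.arctan2(e[1],e[0]))
q=ray(c,px([(212,258),(388,258)]),.094);print("collar",q.mean(0),np.linalg.norm(q[0]-q[1]))
E
```

```text
0.132 [ 0.52044096 -0.21552938  0.132     ] len 0.043747970779085155 wid 0.009527221800252153 yaw 1.7049235670636411
0.135 [ 0.52032827 -0.21453213  0.135     ] len 0.04317742078635768 wid 0.00940297017824443 yaw 1.704923567063641
0.138 [ 0.52021557 -0.21353488  0.138     ] len 0.04260687079363019 wid 0.009278718556236819 yaw 1.7049235670636396
0.146 [ 0.51991506 -0.21087554  0.146     ] len 0.04108540414635694 wid 0.008947380897549559 yaw 1.7049235670636391
hatch 1.6950092232808602
hatch 1.701314933274627
collar [ 0.51982372 -0.21579412  0.094     ] 0.04941625456176725
```

The key's yaw and the module's long side agree within about 0.02 rad. The grip top is at z≈0.132–0.135, which means fully home. Handing in.

```bash
python3 -c "
from workcell import workorder
print(workorder.job_done())"
```

```text
the job is handed in; nothing more can be done
None
```

I took the steel key from the grey holder, put it in the lock, turned it about 1.57 rad clockwise and let it go, then raised the gripper clear. The job is handed in at about 20 s of the 64 s limit.

- **Fully home:** The blade met the slot on the way down, so no searching back and forth was needed. Light contact (about 3.6 N) began exactly where the key's shoulder should meet the plug face.
- **Final angle:** The last picture shows the grip at 1.705 rad and the hatch lines at 1.695 to 1.701 rad. The gripper's own reading at release was 1.676 rad, so these disagree by about 0.03 rad.
- **Final height:** The grip top is at about 132–135 mm, which fits fully home. It was measured only by scaling a single view.
- **Forces:** The largest side load I read was under 5 N. I relieved it before letting go, but the force readings were noisy.
- **Not checked:** I did not see the hatch unlock. The friction torque was too small to make out in the noise. I took no last picture of the bottle, beaker and jar, but the arm's path stayed away from them.

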